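Report the bottle left open

TASK

One of the four amber bottles has been left without its cap: press the green button on the call box fully down to call the technician and let it spring back, then point out the open bottle by holding the fingertips centred over its mouth, less than 5 cm above it, for at least two seconds. Then point in the same way at the loose blue cap that belongs on it, and finish still pointing there. Do not touch or move any bottle or cap, and do not go low over the middle of a closed bottle or of the orange cap, so that nobody is shown the wrong one.

Things in the scene. Friction and masses are not known exactly. Their poses are not given: they have to be found in the camera images.
- call_button (a joint): Travel of the green round push button (38 mm in diameter) on the small white call box, in m: 0 released, 0.006 fully down, pressed straight down. It springs back; fully down takes about 4 N.
- call_button_top (a point): Centre of the top face of the green button; the call box is 89 mm square, its white top at 36 mm above the bench, fixed to the bench, in a different place each time.
- open_bottle: The one bottle without a cap: amber glass laboratory bottle, empty, diameter 70 mm, neck 40 mm in diameter with a thin white pouring ring at the rim, 138 mm above the bench. Loose. Origin at the centre of its underside, z up.
- open_mouth (a point): Centre of the open mouth of the uncapped bottle, level with its rim, 138 mm above the bench.
- blue_cap: Loose blue screw cap lying open side up on the bench, 53 mm in diameter, 27 mm high: the missing cap of the open bottle. Origin at the centre of its underside.
- blue_cap_top (a point): Centre of the upper rim of the loose blue cap, 27 mm above the bench.
- orange_cap: A smaller loose orange cap of another bottle, lying open side up, 36 mm in diameter, 20 mm high. Origin at the centre of its underside.
- orange_cap_top (a point): Centre of the upper rim of the orange cap, 20 mm above the bench.
- closed_bottle1: Amber glass laboratory bottle, closed by a blue screw cap, one rigid piece, diameter 70 mm, 142 mm tall with the cap (cap 53 mm in diameter, 27 mm high). Origin at the centre of its underside, z up.
- closed_top1 (a point): Centre of the top of the cap of closed_bottle1, 142 mm above the bench.
- closed_bottle2: Amber glass laboratory bottle, closed by a blue screw cap, one rigid piece, diameter 70 mm, 142 mm tall with the cap (cap 53 mm in diameter, 27 mm high). Origin at the centre of its underside, z up.
- closed_top2 (a point): Centre of the top of the cap of closed_bottle2, 142 mm above the bench.
- closed_bottle3: Amber glass laboratory bottle, closed by a blue screw cap, one rigid piece, diameter 70 mm, 142 mm tall with the cap (cap 53 mm in diameter, 27 mm high). Origin at the centre of its underside, z up.
- closed_top3 (a point): Centre of the top of the cap of closed_bottle3, 142 mm above the bench.
There are look-alikes about, which are no part of the job. Several things look just like the part that bears call_button: the one meant starts farthest from the robot's base.

How it is judged:
On the way, in this order (a step that is already met when the one before it is completed fails the run):
1. the green button is pressed fully down (value of joint call_button above 0.0048 m), for 0.05 s.
2. the button has sprung back and the fingertips stay just above the mouth of the open bottle for two seconds (value of joint call_button below 0.002 m and horizontal distance between the grasp point and open_mouth below 0.025 m and z of the grasp point in the frame of open_mouth between 0.017 and 0.075 m), for 1.9 s.
3. the fingertips stay just above the loose blue cap for two seconds (horizontal distance between the grasp point and blue_cap_top below 0.025 m and z of the grasp point in the frame of blue_cap_top between 0.017 and 0.075 m), for 1.9 s.
At the end, for the whole second after the job is handed in: The fingertips are still over the loose blue cap (grasp point, about 19 mm behind the tips, within 25 mm of its centre sideways and 17 to 75 mm above its rim) without contact, the button is released (under 2 mm), and every bottle and cap is at rest, upright and within 6 mm of where it started (all of step 3 and value of joint call_button below 0.002 m and distance of each of open_bottle, closed_bottle1, closed_bottle2, closed_bottle3, blue_cap, orange_cap from where it was at the start of the episode below 0.006 m and angle between each of open_bottle, closed_bottle1, closed_bottle2, closed_bottle3, blue_cap, orange_cap's own z axis and vertical below 0.1 rad and linear speed of each of open_bottle, closed_bottle1, closed_bottle2, closed_bottle3, blue_cap, orange_cap below 0.02 m/s); the robot touches nothing.
It fails at once if a bottle or a cap is touched by the fingers or the arm (over 0.5 N) (contact force between any of the fingers, the arm and open_bottle above 0.5 N or contact force between any of the fingers, the arm and closed_bottle1 above 0.5 N or contact force between any of the fingers, the arm and closed_bottle2 above 0.5 N or contact force between any of the fingers, the arm and closed_bottle3 above 0.5 N or contact force between any of the fingers, the arm and blue_cap above 0.5 N or contact force between any of the fingers, the arm and orange_cap above 0.5 N).
It fails at once if a bottle or a cap is moved by more than 8 mm, or lifted (distance of any of open_bottle, closed_bottle1, closed_bottle2, closed_bottle3, blue_cap, orange_cap from where it was at the start of the episode above 0.008 m).
It fails at once if the fingertips go low over the middle of a closed bottle or of the orange cap (grasp point within 25 mm sideways and less than 60 mm above its top) ((horizontal distance between the grasp point and closed_top1 below 0.025 m and z of the grasp point in the frame of closed_top1 below 0.06 m) or (horizontal distance between the grasp point and closed_top2 below 0.025 m and z of the grasp point in the frame of closed_top2 below 0.06 m) or (horizontal distance between the grasp point and closed_top3 below 0.025 m and z of the grasp point in the frame of closed_top3 below 0.06 m) or (horizontal distance between the grasp point and orange_cap_top below 0.025 m and z of the grasp point in the frame of orange_cap_top below 0.06 m)).
It also fails if it takes over 56 s, if anything falls off the work surface, if the arm or the gripper's body presses on something with over 40 N, if the wrist force passes 120 N, or if a joint passes its speed limit or range.

ROBOT

A 6-joint arm with a two-finger parallel gripper is mounted at the origin on the work surface. World frame = base frame: x ahead of the robot, y to its left, z up, the work surface at z = 0. Lengths are in m, angles in rad, forces in N, time in s.
With the tool pointing down it reaches from about 0.35 to 0.95 m from the base axis. Payload 17.4 kg.
Tool frame: the origin (TCP) lies midway between the tips of the shut fingers; the grasp point (between the pads) lies 19 mm behind it; z points along the fingers, y is the line along which they close (so a half turn about z gives the same grasp; the last joint's range is limited). The gripper opens to 93 mm and grips with 3 to 60 N. Pads are 15 mm wide; open, the fingers measure 128 mm over their backs; the gripper's body (75 mm by 188 mm) begins 65 mm behind the grasp point.
Start: joints at [1.067, 0.116, 1.442, -0, 1.584, -0.038], TCP at [0.303, 0.603, 0.219] pointing down, gripper open.
Joint ranges: [-2.83, 2.83], [-0.83, 2.19], [0.07, 2.5], [-1.14, 4.28], [0.01, 3], [-2.97, 2.97]. Speed limits (rad/s): [1.89, 1.89, 2.22, 3.14, 3.14, 3.14].

INTERFACE

Orientations are given as a unit quaternion [x, y, z, w].
In Python, from station import bot gives the robot as it stands.
- The arm moves only by the shell command python3 -m handwheel 'ROWS'. ROWS is JSON, a list of rows, each an object with "linear": the shift along the world's x, y, z in mm, a list of three; "dr": the turn, a rotation vector about the world's x, y, z in rad, a list of three; "grip": the finger opening in mm, from 0 to 93. In form: [{"linear": [dx, dy, dz], "dr": [rx, ry, rz], "grip": grip}, ...]. A call has 1 to 12 rows; each row is the pose to reach, as a shift and turn from the pose commanded when the call began; what a row does not reach only later rows make up. A row lasts 1/10 s, in which the tool goes at most 50 mm and 8.59 degrees, less where a joint would pass 70% of its speed; a pose out of reach is approached as far as the arm can. A call with a gripper value outside its range is refused whole. The fingers move at their own pace and stop on an object; the grip force is fixed at half the most. Time passes only in rows, so rows that repeat a pose let the fingers close. It gives the time, the measured TCP pose, the force, the opening and the grip force at its end, in the units of the state.
- bot.read_state(): the state, without advancing time (a new reading comes with each control period).
- bot.get_image(name): name is "side" or "top" or "wrist"; returns (picture, depth): 384x512x3 uint8, red, green, blue; 384x512 float32, m along the optical axis (not along the pixel's ray), 0 where there is no reading.
- bot.camera_info(name): a dict with "camera_matrix" (3x3 intrinsics, pixels), "D" ([k1, k2, p1, p2, k3] as OpenCV has them; the pictures are not rectified), "rvec" (rotation vector, rad) and "tvec" (3), from world to camera coordinates, as OpenCV has them; the wrist camera has in their place "T_tool_cam" (4x4, takes a point from camera to tool coordinates, whose origin is the TCP and whose axes are the flange's). Camera axes: x right, y down, z forward; pixel columns grow to the right and rows downward; lengths in m; the calibration is good to about 2 mm. A picture is of the moment at which its call begins: read the wrist's pose just before it. camera_info takes no time and is no camera call.
- bot.hand_in(): hands the job in; it is judged then, once.
The state is a dict: "clock": time; "qpos": joint angles; "qd": joint speeds; "tau": joint torques, N m; "eef_pos": TCP position; "tool_rot": TCP orientation; "wrist_force": force on the tool from outside, world axes, zero at the start; "ft_torque": the same for the moment, N m; "grip_width": finger opening in m; "grip_force": force on a finger pad.
Only numpy, scipy, OpenCV 4.12 (cv2) and the standard library are available. Lean on these libraries where they do the work, as an engineer would, in place of code of your own. Each camera call takes 0.05 s, during which the arm holds its last target. There are 200 camera calls.

## Working session

There is one attempt and no reset: what is moved stays moved. The work goes in short steps, Python scripts to look and compute and a shell command to move; the robot and the scene stay as the last step left them, time stands still between calls to the robot, and variables do not carry over. Pictures are saved under pics/ and viewed, at most 10 in all, crops included, and the job is handed in when it is done.

```bash
mkdir -p pics; python3 - <<'E'
from station import bot
import cv2,numpy as np
s=bot.read_state();print(s['clock'],s['eef_pos'],s['tool_rot'],s['grip_width'])
for n in('top','side'):
    p,d=bot.get_image(n);np.savez(f'pics/{n}.npz',p=p,d=d)
    cv2.imwrite(f'pics/{n}.png',cv2.resize(p[:,:,::-1],(768,576),interpolation=cv2.INTER_CUBIC))
    print(n,{k:np.round(v,3).tolist() for k,v in bot.camera_info(n).items() if not isinstance(v,str)})
E
```

```text
0.0 [0.30309677 0.6029032  0.21789604] [ 2.30795167e-01  9.73002188e-01 -5.59849081e-04 -1.42231714e-04] 0.09281606063366467
top {'camera_matrix': [[408.916, 0.0, 249.98], [0.0, 408.916, 199.855], [0.0, 0.0, 1.0]], 'D': [-0.121, 0.0, 0.0, 0.0, 0.0], 'rvec': [2.144, -2.168, 0.203], 'tvec': [-0.014, 0.495, 0.861]}
side {'camera_matrix': [[348.16, 0.0, 257.089], [0.0, 348.16, 189.134], [0.0, 0.0, 1.0]], 'D': [-0.037, 0.0, 0.0, 0.0, 0.0], 'rvec': [2.314, -0.548, 0.212], 'tvec': [-0.406, 0.219, 0.662]}
```

View pics/top.png

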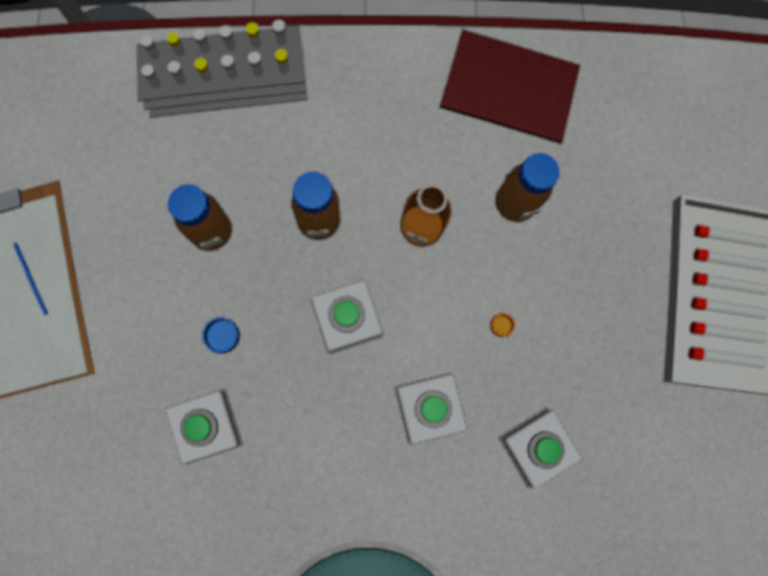

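View pics/side.png

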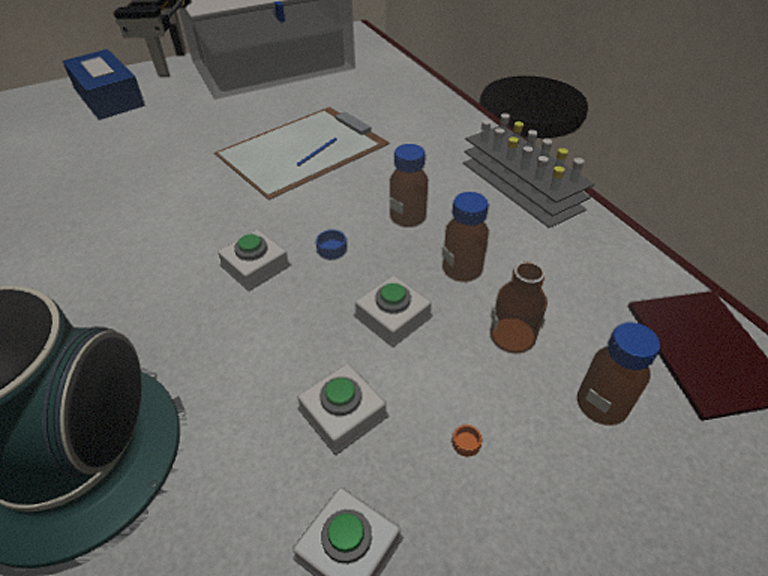

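The top view shows the robot base at the bottom centre. These are the pixel positions in the 768x576 picture:

| Item | Position |
|---|---|
| Button A | (347,314) |
| Button B | (434,409) |
| Button C | (199,428) |
| Button D | (548,450) |
| Open bottle mouth | (432,199) |
| Closed bottle caps | (188,204), (313,190), (539,173) |
| Blue cap | (221,335) |
| Orange cap | (502,325) |

The side view agrees: the bottle third from the back is open, with its mouth at (530,274).

```bash
cat > h.py <<'E'
import cv2,numpy as np
from station import bot
def loc(cam,u,v,z):
    i=bot.camera_info(cam);K=np.array(i['camera_matrix']);D=np.array(i['D'])
    n=cv2.undistortPoints(np.array([[[(u+.5)/1.5-.5,(v+.5)/1.5-.5]]],float),K,D)[0,0]
    R=cv2.Rodrigues(np.array(i['rvec'],float))[0];t=np.array(i['tvec'],float).ravel()
    c=-R.T@t;r=R.T@np.array([*n,1]);return c+r*(z-c[2])/r[2]
E
python3 - <<'E'
from h import *
for n,top,side,z in [('A',(347,314),(393,294),.045),('B',(434,409),(340,391),.045),('C',(199,428),(250,243),.045),('D',(548,450),(347,531),.045),
 ('mouth',(432,199),(530,274),.138),('c1',(188,204),(409,153),.142),('c2',(313,190),(471,202),.142),('c3',(539,173),(635,340),.142),('blue',(221,335),(332,239),.027),('orange',(502,325),(467,435),.02)]:
    a=loc('top',*top,z);b=loc('side',*side,z);d=np.load('pics/top.npz')['d'][int(top[1]/1.5),int(top[0]/1.5)]
    i=bot.camera_info('top');R=cv2.Rodrigues(np.array(i['rvec'],float))[0];t=np.array(i['tvec']).ravel()
    c=R@a+t
    print(n,a.round(3),b.round(3),'depth',d.round(3),'exp',c[2].round(3),'r',np.hypot(*a[:2]).round(3))
s=bot.read_state();from scipy.spatial.transform import Rotation as Ro
print(Ro.from_quat(s['tool_rot']).as_matrix().round(3))
E
```

```text
A [0.473 0.022 0.045] [0.479 0.027 0.045] depth 0.872 exp 0.888 r 0.474
B [ 0.335 -0.101  0.045] [ 0.34  -0.095  0.045] depth 0.859 exp 0.871 r 0.35
C [0.312 0.233 0.045] [0.318 0.242 0.045] depth 0.844 exp 0.856 r 0.389
D [ 0.273 -0.265  0.045] [ 0.278 -0.259  0.045] depth 0.854 exp 0.867 r 0.381
mouth [ 0.616 -0.095  0.138] [ 0.617 -0.1    0.138] depth 0.912 exp 0.822 r 0.623
c1 [0.61  0.232 0.142] [0.612 0.229 0.142] depth 0.807 exp 0.806 r 0.653
c2 [0.628 0.065 0.142] [0.631 0.064 0.142] depth 0.815 exp 0.814 r 0.631
c3 [ 0.653 -0.243  0.142] [ 0.657 -0.248  0.142] depth 0.83 exp 0.829 r 0.696
blue [0.446 0.208 0.027] [0.452 0.208 0.027] depth 0.92 exp 0.895 r 0.492
orange [ 0.458 -0.211  0.02 ] [ 0.462 -0.211  0.02 ] depth 0.933 exp 0.918 r 0.504
[[-0.893  0.449 -0.001]
 [ 0.449  0.893 -0.001]
 [ 0.    -0.001 -1.   ]]
```

```bash
python3 - <<'E'
from h import *
for z in (.05,.054,.058): print(z,loc('top',347,314,z).round(4),loc('side',393,294,z).round(4))
E
python3 -m handwheel '[{"linear":[50,-160,0],"dr":[0,0,0],"grip":0},{"linear":[170,-578,0],"dr":[0,0,0],"grip":0},{"linear":[170,-578,0],"dr":[0,0,0],"grip":0},{"linear":[170,-578,0],"dr":[0,0,0],"grip":0},{"linear":[170,-578,0],"dr":[0,0,0],"grip":0},{"linear":[170,-578,0],"dr":[0,0,0],"grip":0},{"linear":[170,-578,0],"dr":[0,0,0],"grip":0},{"linear":[170,-578,0],"dr":[0,0,0],"grip":0},{"linear":[170,-578,0],"dr":[0,0,0],"grip":0},{"linear":[170,-578,0],"dr":[0,0,0],"grip":0},{"linear":[170,-578,0],"dr":[0,0,0],"grip":0},{"linear":[170,-578,0],"dr":[0,0,0],"grip":0}]'
```

```text
0.05 [0.4726 0.0216 0.05  ] [0.477  0.0232 0.05  ]
0.054 [0.472  0.0215 0.054 ] [0.4752 0.0199 0.054 ]
0.058 [0.4715 0.0215 0.058 ] [0.4735 0.0165 0.058 ]
clock: 1.3
eef_pos: [0.4724, 0.0254, 0.2187]
tool_rot: [0.231, 0.973, 0.0, 0.0]
wrist_force: [1.7, 1.4, 0.3]
grip_width: 0.0026
grip_force: 0.0
```

```bash
python3 -m handwheel '[{"linear":[1,-5,-40],"dr":[0,0,0],"grip":0},{"linear":[1,-5,-80],"dr":[0,0,0],"grip":0},{"linear":[1,-5,-120],"dr":[0,0,0],"grip":0},{"linear":[1,-5,-140],"dr":[0,0,0],"grip":0},{"linear":[1,-5,-145],"dr":[0,0,0],"grip":0},{"linear":[1,-5,-145],"dr":[0,0,0],"grip":0}]'
python3 - <<'E'
from h import *
p,d=bot.get_image('side');cv2.imwrite('pics/s2.png',cv2.resize(p[130:290,180:380,::-1],(800,600)[:1]+(640,) if 0 else (750,600),interpolation=cv2.INTER_CUBIC))
print(bot.read_state()['eef_pos'])
E
```

```text
clock: 1.9
eef_pos: [0.4733, 0.0225, 0.0736]
tool_rot: [0.231, 0.973, -0.0, -0.0]
wrist_force: [-0.0, -0.3, 0.1]
grip_width: 0.0007
grip_force: 0.0
[0.47384605 0.02252062 0.07459496]
```

View pics/s2.png

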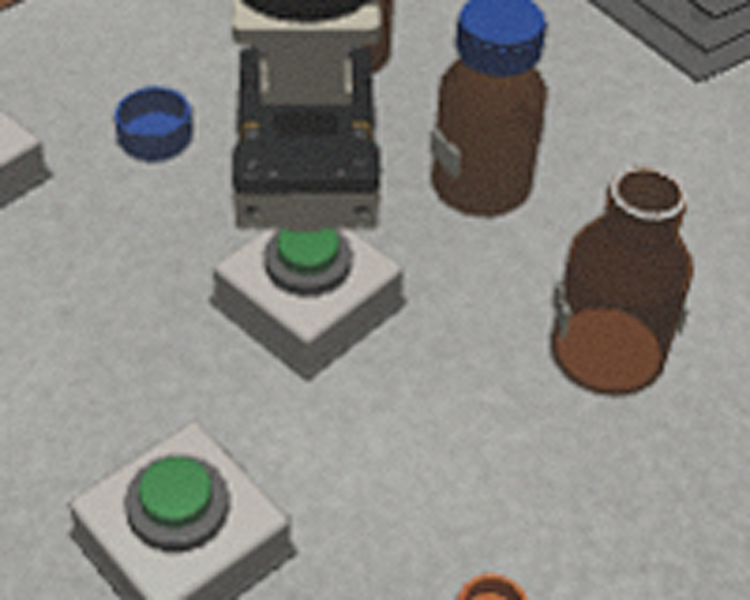

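The crop shows the gripper over the far button, whose green cap is at (308,245). It is well clear of the blue cap and the bottles. Now I'll press in steps.

```bash
python3 -m handwheel '[{"linear":[0,-1,-6],"dr":[0,0,0],"grip":0},{"linear":[0,-1,-12],"dr":[0,0,0],"grip":0},{"linear":[0,-1,-18],"dr":[0,0,0],"grip":0},{"linear":[0,-1,-20],"dr":[0,0,0],"grip":0},{"linear":[0,-1,-20],"dr":[0,0,0],"grip":0}]'
```

```text
clock: 2.45
eef_pos: [0.4737, 0.0215, 0.0537]
tool_rot: [0.231, 0.973, 0.0, 0.0]
wrist_force: [0.4, -0.0, 3.1]
grip_width: 0.0006
grip_force: 1.6
```

Contact at 3.1 N. I'll go on until the force shows the stop.

```bash
python3 -m handwheel '[{"linear":[0,0,-2],"dr":[0,0,0],"grip":0},{"linear":[0,0,-3],"dr":[0,0,0],"grip":0},{"linear":[0,0,-3],"dr":[0,0,0],"grip":0},{"linear":[0,0,-3],"dr":[0,0,0],"grip":0}]'
```

```text
clock: 2.85
eef_pos: [0.4737, 0.0214, 0.052]
tool_rot: [0.231, 0.973, 0.0, 0.0]
wrist_force: [-6.5, -0.6, 17.0]
grip_width: 0.0007
grip_force: 8.7
```

At 17 N, well over 4 N, the button is against its stop. Next I'll lift and go to the open mouth.

```bash
python3 -m handwheel '[{"linear":[0,0,45],"dr":[0,0,0],"grip":0},{"linear":[0,0,95],"dr":[0,0,0],"grip":0},{"linear":[0,0,145],"dr":[0,0,0],"grip":0},{"linear":[0,0,175],"dr":[0,0,0],"grip":0},{"linear":[36,-30,175],"dr":[0,0,0],"grip":0},{"linear":[72,-60,175],"dr":[0,0,0],"grip":0},{"linear":[108,-90,175],"dr":[0,0,0],"grip":0},{"linear":[143,-118,175],"dr":[0,0,0],"grip":0},{"linear":[143,-118,175],"dr":[0,0,0],"grip":0},{"linear":[143,-118,150],"dr":[0,0,0],"grip":0},{"linear":[143,-118,122],"dr":[0,0,0],"grip":0},{"linear":[143,-118,117],"dr":[0,0,0],"grip":0}]'
python3 - <<'E'
from h import *
from scipy.spatial.transform import Rotation as Ro
s=bot.read_state();print(s['eef_pos'],s['wrist_force'])
for n in('wrist','side'):
    p,d=bot.get_image(n);cv2.imwrite(f'pics/{n}3.png',p[:,:,::-1])
i=bot.camera_info('wrist');T=np.array(i['T_tool_cam']);R=Ro.from_quat(s['tool_rot']).as_matrix()
K=np.array(i['camera_matrix']);D=np.array(i['D'])
for P in ([.616,-.097,.138],list(s['eef_pos'])):
    q=np.linalg.inv(T)@np.r_[R.T@(np.array(P)-s['eef_pos']),1]
    print(cv2.projectPoints(q[:3].reshape(1,1,3),np.zeros(3),np.zeros(3),K,D)[0].ravel())
E
```

```text
clock: 4.05
eef_pos: [0.615, -0.096, 0.1642]
tool_rot: [0.231, 0.973, -0.0, -0.002]
wrist_force: [-0.1, -0.3, -0.5]
grip_width: 0.0003
grip_force: 0.0
[ 0.61496276 -0.09603442  0.16418133] [-0.13659577 -0.33789126 -0.53285321]
[254.18657811 222.91212558]
[254.81167268 238.78157724]
```

View pics/wrist3.png

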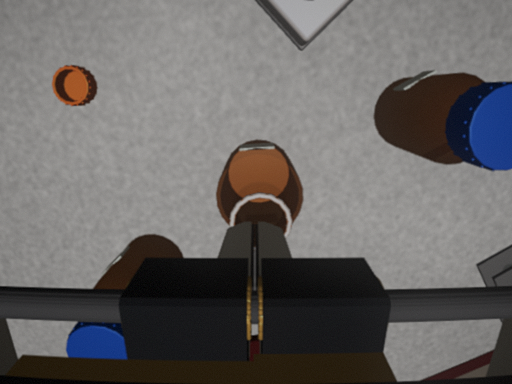

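View pics/side3.png

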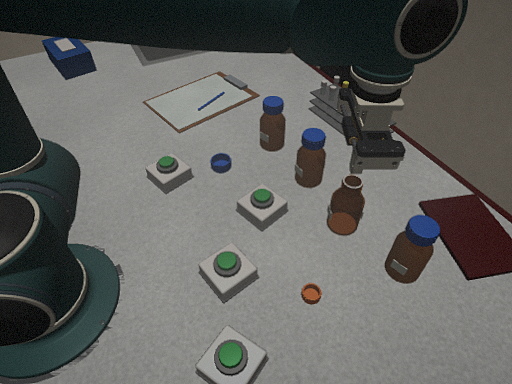

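The wrist view shows the white ring centred near (260,222), about 4 mm from the predicted (254,223). The fingertips are over the mouth, and the side view agrees. I'll hold here.

```bash
H='x'; python3 -m handwheel '[{"linear":[0,0,0],"dr":[0,0,0],"grip":0},{"linear":[0,0,0],"dr":[0,0,0],"grip":0},{"linear":[0,0,0],"dr":[0,0,0],"grip":0},{"linear":[0,0,0],"dr":[0,0,0],"grip":0},{"linear":[0,0,0],"dr":[0,0,0],"grip":0},{"linear":[0,0,0],"dr":[0,0,0],"grip":0},{"linear":[0,0,0],"dr":[0,0,0],"grip":0},{"linear":[0,0,0],"dr":[0,0,0],"grip":0},{"linear":[0,0,0],"dr":[0,0,0],"grip":0},{"linear":[0,0,0],"dr":[0,0,0],"grip":0},{"linear":[0,0,0],"dr":[0,0,0],"grip":0},{"linear":[0,0,0],"dr":[0,0,0],"grip":0}]' >/dev/null
python3 -m handwheel '[{"linear":[0,0,0],"dr":[0,0,0],"grip":0},{"linear":[0,0,0],"dr":[0,0,0],"grip":0},{"linear":[0,0,0],"dr":[0,0,0],"grip":0},{"linear":[0,0,0],"dr":[0,0,0],"grip":0},{"linear":[0,0,0],"dr":[0,0,0],"grip":0},{"linear":[0,0,0],"dr":[0,0,0],"grip":0},{"linear":[0,0,0],"dr":[0,0,0],"grip":0},{"linear":[0,0,0],"dr":[0,0,0],"grip":0},{"linear":[0,0,0],"dr":[0,0,0],"grip":0},{"linear":[0,0,0],"dr":[0,0,0],"grip":0},{"linear":[0,0,0],"dr":[0,0,0],"grip":0},{"linear":[0,0,0],"dr":[0,0,0],"grip":0}]'
```

```text
clock: 6.55
eef_pos: [0.6165, -0.0965, 0.1677]
tool_rot: [0.231, 0.973, -0.0, 0.0]
wrist_force: [0.4, 0.8, -0.4]
grip_width: 0.0006
grip_force: 0.0
```

```bash
python3 -m handwheel '[{"linear":[0,0,50],"dr":[0,0,0],"grip":0},{"linear":[0,0,55],"dr":[0,0,0],"grip":0},{"linear":[-24,43,55],"dr":[0,0,0],"grip":0},{"linear":[-48,87,55],"dr":[0,0,0],"grip":0},{"linear":[-72,130,55],"dr":[0,0,0],"grip":0},{"linear":[-96,174,55],"dr":[0,0,0],"grip":0},{"linear":[-120,217,55],"dr":[0,0,0],"grip":0},{"linear":[-144,260,55],"dr":[0,0,0],"grip":0},{"linear":[-168,304,55],"dr":[0,0,0],"grip":0},{"linear":[-168,304,55],"dr":[0,0,0],"grip":0},{"linear":[-168,304,30],"dr":[0,0,0],"grip":0},{"linear":[-168,304,5],"dr":[0,0,0],"grip":0}]'
python3 -m handwheel '[{"linear":[0,0,-35],"dr":[0,0,0],"grip":0},{"linear":[0,0,-70],"dr":[0,0,0],"grip":0},{"linear":[0,0,-100],"dr":[0,0,0],"grip":0},{"linear":[0,0,-107],"dr":[0,0,0],"grip":0},{"linear":[0,0,-107],"dr":[0,0,0],"grip":0},{"linear":[0,0,-107],"dr":[0,0,0],"grip":0}]'
python3 - <<'E'
from h import *
s=bot.read_state();print(s['eef_pos'],s['wrist_force'])
p,d=bot.get_image('wrist');q,_=bot.get_image('side');cv2.imwrite('pics/w4.png',cv2.resize(np.hstack([p,q])[:,:,::-1],(800,300),interpolation=cv2.INTER_AREA))
E
```

```text
clock: 7.75
eef_pos: [0.4488, 0.2077, 0.1727]
tool_rot: [0.23, 0.973, 0.001, 0.001]
wrist_force: [0.2, 0.5, -0.5]
grip_width: 0.0003
grip_force: 0.0
clock: 8.35
eef_pos: [0.4493, 0.2076, 0.0673]
tool_rot: [0.231, 0.973, 0.001, 0.001]
wrist_force: [0.7, -0.4, 0.9]
grip_width: 0.0002
grip_force: 0.0
[0.449332   0.20758735 0.06734756] [ 0.66184048 -0.43696047  0.85722805]
```

View pics/w4.png

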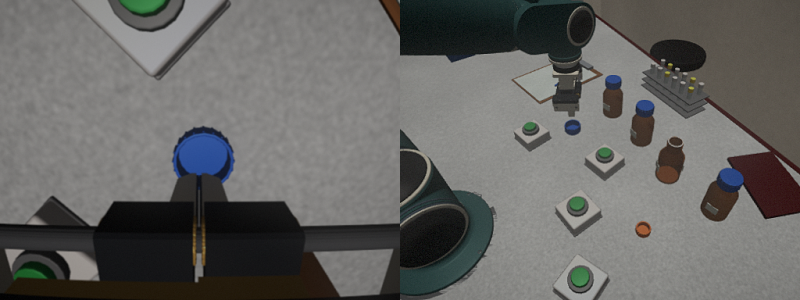

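The wrist view shows the blue cap centred at about (204,157), or (261,201) at full size, just under the fingertips. The side view shows the bottles and caps undisturbed. I'll check that point numerically while holding.

```bash
python3 - <<'E'
from h import *
from scipy.spatial.transform import Rotation as Ro
s=bot.read_state();i=bot.camera_info('wrist');T=np.array(i['T_tool_cam']);R=Ro.from_quat(s['tool_rot']).as_matrix()
n=cv2.undistortPoints(np.array([[[261,201]]],float),np.array(i['camera_matrix']),np.array(i['D']))[0,0]
r=R@T[:3,:3]@np.r_[n,1];c=R@T[:3,3]+s['eef_pos']
for z in(.027,.015):print(z,c+r*(z-c[2])/r[2])
E
python3 -m handwheel '[{"linear":[0,0,0],"dr":[0,0,0],"grip":0},{"linear":[0,0,0],"dr":[0,0,0],"grip":0},{"linear":[0,0,0],"dr":[0,0,0],"grip":0},{"linear":[0,0,0],"dr":[0,0,0],"grip":0},{"linear":[0,0,0],"dr":[0,0,0],"grip":0},{"linear":[0,0,0],"dr":[0,0,0],"grip":0},{"linear":[0,0,0],"dr":[0,0,0],"grip":0},{"linear":[0,0,0],"dr":[0,0,0],"grip":0},{"linear":[0,0,0],"dr":[0,0,0],"grip":0},{"linear":[0,0,0],"dr":[0,0,0],"grip":0},{"linear":[0,0,0],"dr":[0,0,0],"grip":0},{"linear":[0,0,0],"dr":[0,0,0],"grip":0}]' >/dev/null
python3 -m handwheel '[{"linear":[0,0,0],"dr":[0,0,0],"grip":0},{"linear":[0,0,0],"dr":[0,0,0],"grip":0},{"linear":[0,0,0],"dr":[0,0,0],"grip":0},{"linear":[0,0,0],"dr":[0,0,0],"grip":0},{"linear":[0,0,0],"dr":[0,0,0],"grip":0},{"linear":[0,0,0],"dr":[0,0,0],"grip":0},{"linear":[0,0,0],"dr":[0,0,0],"grip":0},{"linear":[0,0,0],"dr":[0,0,0],"grip":0},{"linear":[0,0,0],"dr":[0,0,0],"grip":0},{"linear":[0,0,0],"dr":[0,0,0],"grip":0},{"linear":[0,0,0],"dr":[0,0,0],"grip":0},{"linear":[0,0,0],"dr":[0,0,0],"grip":0}]'
```

```text
0.027 [0.4438951  0.21517379 0.027     ]
0.015 [0.44771536 0.21356315 0.015     ]
clock: 10.85
eef_pos: [0.4485, 0.2075, 0.0657]
tool_rot: [0.231, 0.973, 0.0, 0.0]
wrist_force: [0.2, 0.6, 0.1]
grip_width: 0.0002
grip_force: 0.0
```

The three estimates agree within 9 mm, and the tolerance is 25 mm. The hold is complete, so I'm handing in.

```bash
python3 -c "
from station import bot
print(bot.hand_in())"
```

```text
the job is handed in; nothing more can be done
None
```

I pressed the farthest green button down to its stop and let it go, held the fingertips over the open bottle's mouth and then the loose blue cap for over two seconds each, and handed in at about 11 s still over the cap; no verdict came back.

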